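# Isolate the air conditioner and hold a gaping clip over the tag card

## Robot

A 7-joint arm with a two-finger parallel gripper is mounted at the origin on the work surface. World frame = base frame: x ahead of the robot, y to its left, z up, the work surface at z = 0. Lengths are in mm, angles in rad, forces in N, time in s.
With the tool pointing down it reaches from about 400 to 850 mm from the base axis. Payload 6.9 kg.
Tool frame: the origin (TCP) lies at the very end of the fingers, on their centre line; the grasp point (between the pads) lies arm.hold_point_z behind it (arm.hold_point_z is the distance from the TCP to the grasp point, in mm); z points along the fingers, y is the direction in which the jaws open and shut (so a half turn about z gives the same grasp; the last joint's range is limited). The gripper opens to 85 mm and grips with 20 to 120 N. Pads are 22 mm wide; open, the fingers measure 114 mm over their backs; the gripper's body (76 mm by 85 mm) begins 54 mm behind the grasp point. The pads swing forward as they close: fully open they stand 13 mm farther back than shut.
Start: joints at [-1.216, 0.507, -0.238, 1.5, 0.126, 1.149, -0.155], TCP at [154.526, 605.585, 231.275] pointing down, gripper open.
Joint ranges: [-3.08, 3.08], [-0.24, 2.05], [-1.43, 1.35], [0, 2.5], [-1.52, 4.66], [0.17, 1.96], [-2.89, 2.89]. Speed limits (rad/s): [2.39, 2.39, 3.14, 3.14, 3.14, 3.14, 3.14].

## Interface

Orientations are given as a 3x3 rotation matrix whose columns are the frame's x, y, z axes.
In Python, from rig import sensors, vision, ticket, arm gives the robot as it stands. The module is installed in compiled form; this text tells all that it offers.
- The arm moves only by the tool arm_command, never from a script. Its argument "commands" is a list of rows, each a list of 3 entries, a list of its own where there are three numbers: the shift along the tool's x, y, z in m, then the turn, a rotation vector about the tool's x, y, z in rad, then the finger opening in m, from 0 to 0.0854. A call has 1 to 10 rows; each row shifts and turns the commanded pose from where the row before left it, along the tool's axes as they then stand; what a row does not reach is not made up. A row lasts 1/8 s, in which the tool goes at most 62.5 mm and 10.7 degrees, less where a joint would pass 70% of its speed; a pose out of reach is approached as far as the arm can. A call with a gripper value outside its range is refused whole. The fingers move at their own pace and stop on an object; the grip force is fixed at half the most. Time passes only in rows, so rows that do not move let the fingers close. It gives the time, the measured TCP pose, the force and the opening at its end, in the units of the state.
- sensors.observe(): the state, without advancing time (a new reading comes with each control period).
- vision.capture(name): name is "side" or "top"; returns a dict with "img" (480x640x3 uint8, red, green, blue), "z_map" (480x640 float32, mm along the optical axis (not along the pixel's ray), 0 where there is no reading), "fx", "fy", "cx", "cy" (pixels), "extrinsics" (4x4, takes a point from camera to world coordinates). Camera axes: x right, y down, z forward; pixel columns grow to the right and rows downward; lengths in mm; the calibration is good to about 2 mm. A picture is of the moment at which its call begins.
- ticket.sign_off(): hands the job in, once; it reports no verdict.
The state is a dict: "t": time; "joint_pos": joint angles; "qd": joint speeds; "joint_torque": joint torques, N m; "eef_pos": TCP position; "tool_rot": TCP orientation; "ft_force": force on the tool from outside, world axes, zero at the start; "wrist_torque": the same for the moment, N m; "width": finger opening in mm.
Only numpy, scipy, OpenCV 4.12 (cv2) and the standard library are available. Lean on these libraries where they do the work, as an engineer would, in place of code of your own. Each camera call takes 0.05 s, during which the arm holds its last target. There are 200 camera calls.

## Task

The air conditioner is to be tagged out for cleaning: first turn the handle on its isolator box clockwise from on (in line with the box) to off (fully across the box). Then take the steel spring clip by its two tails from its parking plate, squeeze it wide open, and bring it jaws-down over the middle of the top edge of the upright card, square to it. Finish while still holding it there, the jaws gaping on either side of the card with the edge well inside the mouth and nothing of the clip touching the card; leave the other things on the ledge where they are.

Things in the scene. Friction and masses are not known exactly. Their poses are not given: they have to be found in the camera images.
- isolator: fixed grey box, 100 (its x) x 76 (its y) x 45 mm high, with a black bar handle turning on its top; origin: centre of its underside, z up. Position and yaw vary; it may stand in any of the three places (left, middle, right).
- handle (a joint): turn of the isolator's handle, rad: 0 = on (bar along the box's x, its starting state), 1.57 = off (bar along the box's y). It turns clockwise seen from above and has a stop at each end; an over-centre spring (under 0.1 N m) snaps it to the nearer stop, so once well past 0.8 it goes on to off by itself when let go.
- handle_grip (a point): point on the handle's axis in its bar, 69 mm above the table; turns with the handle. x runs along the bar: 60 mm long, 13 mm thick (y), from 53 to 79 mm above the table, on a 48 mm disc whose top is at 53 mm. The bar end with a thin light line points to +x.
- clip_park: fixed parking plate for the clip: pine block 70 (x) x 56 (y) x 20 mm high with an upright aluminium plate in its middle, 50 mm wide along x, 4 mm thick along y, its top 70 mm above the table; origin: centre of the block's underside. Position and yaw vary.
- clip: loose dark steel spring clip, 80 g: two mirrored halves on a cross pin (10 mm thick, 40 long), jaws down, two splayed tails up. Origin: middle of the pin; x along the pin, y across (the squeeze), z up. It starts upright astride the parking plate, pin on the plate's top edge (origin 75 mm above the table), x along the plate's x; it can be opened there and lifted straight up.
- clip_jaw_a (a joint): opening of the +y half, rad: 0 shut, 0.35 fully open (stop); the halves open equally. Tails: plates 30 mm wide; at rest 57 mm over their outer top edges, which are 41 mm above the pin; fully squeezed they are parallel, 26 mm over their outer faces, 8 to 48 mm above the pin. Squeeze needed at the tails' ends: 3 N rising to 10 N fully open, more lower down.
- clip_jaw_b (a joint): opening of the -y half, same values. Jaws: plates 34 mm wide, 3 mm thick, from 6 to 46 mm below the pin; shut, their inner faces are 4 mm apart; fully open, the tips are 35 mm apart, 42 mm below the pin.
- card_stand: fixed pine block 100 (x) x 46 (y) x 25 mm high holding an upright stiff brown card, 90 mm wide along x, 3 mm thick along y, its top edge 100 mm above the table; origin: centre of the block's underside. Position and yaw vary.
- card_edge (a point): middle of the card's top edge, 100 mm above the table; x along the edge, y through the card's thickness.
- flashlight: bystander: aluminium flashlight, 110 mm long, 24 mm thick, lying among the fixtures; origin: centre of its underside.
- remote: bystander: white air-conditioner remote 130 x 42 x 18 mm, lying among the fixtures; origin: centre of its underside.
- phone_stand: bystander: dark green phone stand 90 x 70 x 90 mm; origin: centre of its underside.
- mug: bystander: white mug, 80 mm across, 90 mm high; origin: centre of its underside.
- book: bystander: paperback book 110 x 170 x 22 mm; origin: centre of its underside.
- tape: bystander: roll of clear tape, 60 mm across, 18 mm high, lying flat; origin: centre of its underside.
Mind the look-alikes: they are no part of the job. Several things have the shape of the clip; the one meant has the colours described above.

How it is judged (in metres and radians):
On the way, in this order (a step that is already met when the one before it is completed fails the run):
1. the isolator's handle is turned fully to off (value of joint handle above 1.35 rad), for 0.2 s.
2. with the isolator off, the clip is squeezed open and lifted clear of its parking plate (value of joint handle above 1.35 rad and value of joint each of clip_jaw_a, clip_jaw_b above 0.24 rad and contact force between the fingers and clip above 2 N and height (world z) of clip above 0.105 m and contact force between clip and clip_park below 0.1 N), for 0.2 s.
At the end, for the whole second after the job is handed in: Handle at off (over 1.35 rad); both clip halves held open by the fingers (over 0.24 rad, over 2 N); card edge 9 to 35 mm below the pin, within 10 mm of the clip's middle plane and 25 mm along the pin; clip square and upright within 0.25 rad, still, not touching the card (under 0.3 N) (value of joint handle above 1.35 rad and value of joint each of clip_jaw_a, clip_jaw_b above 0.24 rad and contact force between the fingers and clip above 2 N and z of card_edge in the frame of clip between -0.035 and -0.009 m and y of card_edge in the frame of clip between -0.01 and 0.01 m and x of card_edge in the frame of clip between -0.025 and 0.025 m and angle between the x axis of clip and the x axis of card_edge, either way round below 0.25 rad and angle between clip's own z axis and vertical below 0.25 rad and contact force between clip and card_stand below 0.3 N and linear speed of clip below 0.03 m/s); the arm keeps its last pose, push and grip.
It fails at once if another thing on the ledge is moved by more than 20 mm (distance of any of flashlight, remote, phone_stand, mug, book, tape from where it was at the start of the episode above 0.02 m).
It fails at once if the clip is pressed hard against the card or its block (over 10 N) (contact force between clip and card_stand above 10 N).
It also fails if it takes over 61 s, if anything falls off the work surface, if the arm or the gripper's body presses on something with over 40 N, if the wrist force passes 120 N, or if a joint passes its speed limit or range.

## Working session

There is one attempt and no reset: what is moved stays moved. The work goes in short steps, Python scripts to look and compute and a tool call to move; the robot and the scene stay as the last step left them, time stands still between calls to the robot, and variables do not carry over. Pictures are saved under pics/ and viewed, about 8 in all and at most 12, crops included, and the job is handed in when it is done.

Besides the shell and the picture viewer there is one more tool, called after ">>>" as name([rows], argument=value, ...), one row to a line, values as JSON. arm_command: Moves the arm, as the interface text tells. Its arguments: {"type":"object","properties":{"commands":{"type":"array"}},"required":["commands"]}

```bash
mkdir -p pics; cat > h.py <<'E'
import numpy as np, cv2
from rig import sensors, vision, ticket, arm
def cap(n):
    c=vision.capture(n); np.savez('pics/%s_last.npz'%n,**c); return c
def save(c,name): cv2.imwrite('pics/'+name,c['img'][:,:,::-1])
def world(c):
    z=c['z_map']; v,u=np.mgrid[:480,:640]
    P=np.stack([(u-c['cx'])/c['fx']*z,(v-c['cy'])/c['fy']*z,z],-1)
    E=c['extrinsics']; W=P@E[:3,:3].T+E[:3,3]; W[z==0]=np.nan; return W
E
python3 - <<'E'
from h import *
for n in('top','side'):
    c=cap(n); save(c,n+'0.png'); print(n,c['extrinsics'].round(3).tolist(),c['fx'],c['cx'],c['cy'])
print(sensors.observe(), arm.hold_point_z)
E
```

```text
top [[0.028, -0.996, 0.084, 484.286], [-1.0, -0.028, 0.002, 49.449], [0.0, -0.084, -0.997, 1104.669], [0.0, 0.0, 0.0, 1.0]] 470.4501378271349 325.16336635649606 238.3321445414685
side [[-0.963, -0.186, 0.193, 386.976], [-0.268, 0.704, -0.657, 671.684], [-0.013, -0.685, -0.728, 783.602], [0.0, 0.0, 0.0, 1.0]] 477.6547790084552 319.38639215829033 233.61733261389244
{'t': 0.1, 'joint_pos': array([-1.21547616,  0.50829805, -0.23752624,  1.50105015,  0.1256746 ,
        1.14888578, -0.15475033]), 'qd': array([-0.00126407, -0.00190874, -0.00098693, -0.0030414 , -0.00172274,
       -0.00064876,  0.00150763]), 'joint_torque': array([-5.23784387e-03, -6.21833825e+01, -2.19463103e+00, -2.50203484e+01,
        1.26756492e-02,  7.75483641e-03,  6.22802145e-05]), 'eef_pos': array([154.47098318, 605.13931547, 230.48294068]), 'tool_rot': array([[-9.68968851e-01,  2.47182526e-01, -4.05938030e-04],
       [ 2.47182859e-01,  9.68967520e-01, -1.60587865e-03],
       [-3.60437350e-06, -1.65638731e-03, -9.99998628e-01]]), 'ft_force': array([ 0.34789536,  1.08761325, -0.37855551]), 'wrist_torque': array([-0.01596553, -0.01198483,  0.01410466]), 'width': 85.20390546610746} 18.700000000000003
```

View pics/top0.png

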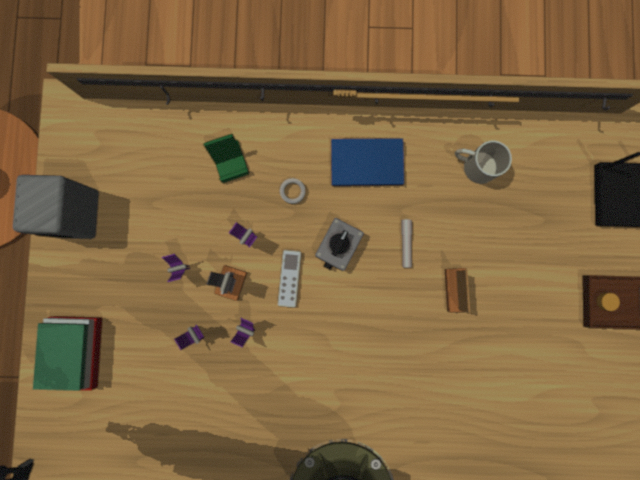

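View pics/side0.png

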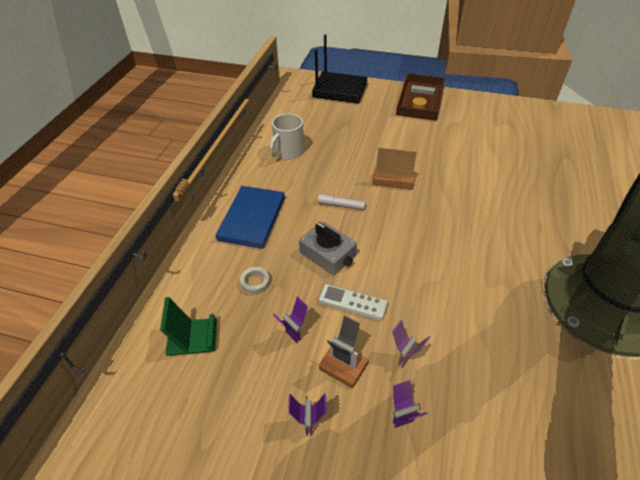

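Picture 1 (top): isolator at (340,244), card stand at (456,290), and a dark clip on its plate at (225,282). Purple clips are at (243,235), (176,267), (189,337) and (243,332). Picture 2 (side): isolator (328,245), card (395,168), dark clip on its pine block (345,345), purple clips around it. The dark-steel clip on the plate fits the description, and I'll confirm it in an enlarged crop while measuring.

```bash
python3 - <<'E'
from h import *
T=dict(np.load('pics/top_last.npz'));S=dict(np.load('pics/side_last.npz'))
a=cv2.resize(T['img'][250:310,195:265],(490,420),interpolation=2); b=cv2.resize(S['img'][305:395,305:385],(373,420),interpolation=2)
c=cv2.resize(T['img'][214:274,310:370],(300,300),interpolation=2)
cv2.imwrite('pics/crop.png',cv2.resize(np.hstack([a,b]),(800,390))[:,:,::-1])
W={'top':world(T),'side':world(S)}
def rect(name,n,box,zl,zh):
    w=W[n].reshape(-1,3); m=(w[:,0]>box[0])&(w[:,0]<box[1])&(w[:,1]>box[2])&(w[:,1]<box[3])&(w[:,2]>zl)&(w[:,2]<zh)
    p=w[m]
    if len(p)<4: print(name,n,len(p));return
    r=cv2.minAreaRect(p[:,:2].astype(np.float32)); 
    d=np.linalg.svd(p[:,:2]-p[:,:2].mean(0),full_matrices=False)[2][0]
    print(name,n,len(p),'rect',np.round(r[0],1),np.round(r[1],1),round(r[2],1),'mean',p.mean(0).round(1),'pca deg',round(np.degrees(np.arctan2(d[1],d[0])),1),'zmax',p[:,2].max().round(1))
for n,px in(('top',[(340,244),(456,290),(228,282)]),('side',[(328,245),(395,168),(345,345)])):
    for u,v in px: print(n,u,v,W[n][v,u].round(0))
w=W['top']
def box(u,v,r=60): 
    p=w[v-2:v+3,u-2:u+3].reshape(-1,3); m=np.nanmedian(p,0); return (m[0]-r,m[0]+r,m[1]-r,m[1]+r)
for n in W:
    rect('iso top',n,box(340,246),35,50); rect('iso disc',n,box(340,246),50.5,56); rect('bar',n,box(340,246),68,90)
    rect('card edge',n,box(456,290),92,110); rect('card',n,box(456,290),40,110); rect('card block',n,box(456,290),15,32)
    rect('park blk',n,box(230,284,45),12,25); rect('clip',n,box(230,284,50),60,130); rect('tails',n,box(230,284,50),100,130)
E
```

```text
top 340 244 [559.  19.  75.]
top 456 290 [ 465. -250.   25.]
top 228 282 [469. 261.  74.]
side 328 245 [555.  38.  52.]
side 395 168 [ 464. -254.   44.]
side 345 345 [464. 270.  80.]
iso top top 1084 rect [559.5  20.3] [ 76.  105.4] 63.6 mean [559.9  19.4  45. ] pca deg 150.3 zmax 50.0
iso disc top 174 rect [560.1  19.1] [45.1 54.2] 77.5 mean [561.7  19.4  53.2] pca deg -123.4 zmax 56.0
bar top 161 rect [561.8  19.1] [12.7 60.1] 65.0 mean [561.9  19.2  78.7] pca deg 153.5 zmax 85.3
card edge top 110 rect [ 465.1 -253.7] [88.9  4.7] 3.8 mean [ 465.2 -253.6   98.1] pca deg -176.3 zmax 103.5
card top 393 rect [ 465.4 -253.7] [89.7  4.7] 3.9 mean [ 465.4 -253.    75.1] pca deg -176.2 zmax 103.5
card block top 515 rect [ 465.1 -252.3] [100.   44.9] 3.0 mean [ 465.5 -242.8   24.6] pca deg -178.5 zmax 31.9
park blk top 444 rect [467.2 267.4] [56.3 70. ] 73.5 mean [467.1 260.6  19.4] pca deg 170.1 zmax 25.0
clip top 417 rect [467.7 267.5] [57.  48.9] 72.6 mean [470.7 271.2  89.6] pca deg -105.3 zmax 121.0
tails top 120 rect [469.3 267.2] [57.1 29.9] 73.4 mean [471.7 274.5 110.4] pca deg 73.5
[... 243 characters left out ...]
 20.3] [15.4 62. ] 62.9 mean [560.3  22.8  76.7] pca deg 154.5 zmax 81.2
card edge side 140 rect [ 464.5 -252.9] [89.3  9.3] 3.0 mean [ 463.7 -252.9   97.2] pca deg -176.3 zmax 103.3
card side 794 rect [ 464.9 -253.4] [90.  11.4] 3.8 mean [ 464.5 -252.9   71.9] pca deg -176.2 zmax 103.3
card block side 459 rect [ 464.8 -250.6] [99.8 47.9] 6.3 mean [ 463.4 -241.9   24.2] pca deg -174.9 zmax 31.8
park blk side 800 rect [466.7 268.7] [56.6 70.6] 73.5 mean [465.1 278.3  19.5] pca deg -175.6 zmax 24.5
clip side 713 rect [466.3 268.2] [58.3 49.8] 74.2 mean [465.  261.3  90.7] pca deg 81.3 zmax 119.0
tails side 223 rect [468.6 267.5] [58.4 30.2] 74.5 mean [465.3 257.8 110.1] pca deg 74.4 zmax 119.0
```

View pics/crop.png

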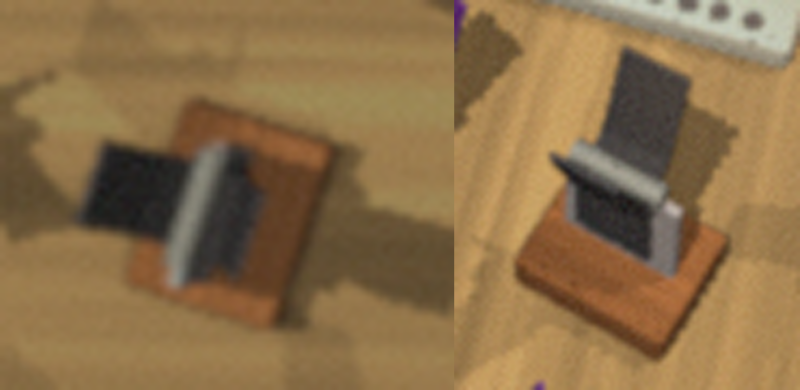

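Picture 3 confirms the dark steel clip on the plate. Both views agree to about 1 mm:

| Thing | Position (mm) | Direction |
|---|---|---|
| Handle | (561, 19.5) | bar along 153.5° |
| Clip | (467.5, 267.8) | squeeze axis at 74° |
| Card edge | (465, -253.5, 100) | along 3.8° |

Next I move above the handle.

>>> arm_command([
  [[-0.027,-0.0233,0.002],[0,0,0],0.085],
  [[-0.027,-0.0233,0.002],[0,0,0],0.085],
  [[-0.027,-0.0233,0.002],[0,0,0],0.085],
  [[-0.027,-0.0233,0.002],[0,0,0],0.085],
  [[-0.027,-0.0233,0.002],[0,0,0],0.085],
  [[-0.027,-0.0233,0.002],[0,0,0],0.085],
  [[-0.027,-0.0233,0.002],[0,0,0],0.085],
  [[-0.027,-0.0233,0.002],[0,0,0],0.085],
  [[-0.027,-0.0233,0.002],[0,0,0],0.085],
  [[-0.027,-0.0233,0.002],[0,0,0],0.085],
])

```text
t: 1.35
eef_pos: [359.0, 311.9, 211.0]
tool_rot: [[-0.969, 0.247, -0.0], [0.247, 0.969, -0.0], [0.0, -0.0, -1.0]]
ft_force: [0.4, 0.2, -0.5]
width: 85.2
```

>>> arm_command([
  [[-0.027,-0.0233,0.003],[0,0,0],0.085],
  [[-0.027,-0.0233,0.003],[0,0,0],0.085],
  [[-0.027,-0.0233,0.003],[0,0,0],0.085],
  [[-0.027,-0.0233,0.003],[0,0,0],0.085],
  [[-0.027,-0.0233,0.003],[0,0,0],0.085],
  [[-0.027,-0.0233,0.003],[0,0,0],0.085],
  [[-0.027,-0.0233,0.003],[0,0,0],0.085],
  [[-0.027,-0.0233,0.003],[0,0,0.07],0.085],
  [[-0.027,-0.0233,0.003],[0,0,0.07],0.085],
  [[-0.027,-0.0233,0.003],[0,0,0.07],0.085],
])

```text
t: 2.6
eef_pos: [556.6, 15.7, 180.8]
tool_rot: [[-0.895, 0.446, -0.001], [0.446, 0.895, 0.0], [0.001, -0.0, -1.0]]
ft_force: [0.8, 0.1, 0.0]
width: 84.7
```

```bash
cat >> h.py <<'E'
def togo(x,y,z,yaw):
    s=sensors.observe(); R=s['tool_rot']; d=R.T@(np.array([x,y,z])-s['eef_pos'])
    cy=np.degrees(np.arctan2(R[1,1],R[0,1])); dy=(yaw-cy+180)%360-180
    from scipy.spatial.transform import Rotation as Ro
    a=np.radians(yaw); Y=np.array([np.cos(a),np.sin(a),0]); Z=np.array([0,0,-1.]); Rt=np.stack([np.cross(Y,Z),Y,Z],1)
    print('t',round(s['t'],2),'pos',s['eef_pos'].round(1),'yaw',cy.round(1),'tool shift mm',d.round(1),'rotvec',Ro.from_matrix(R.T@Rt).as_rotvec().round(3),'w',round(s['width'],1),'F',s['ft_force'].round(1),'M',s['wrist_torque'].round(2),'j',s['joint_pos'].round(2))
E
python3 -c "
from h import *
togo(561.3,19.6,57,63.5)"
```

```text
t 2.6 pos [556.6  15.7 180.8] yaw 63.5 tool shift mm [ -2.6   5.6 123.8] rotvec [-0.    -0.001  0.001] w 84.7 F [0.8 0.1 0. ] M [ 0.02 -0.02 -0.01] j [-0.06  0.44 -0.01  1.76  0.01  0.94  1.03]
```

>>> arm_command([
  [[-0.0026,0.0056,0.02],[0,0,0],0.06],
  [[0,0,0.02],[0,0,0],0.05],
  [[0,0,0.02],[0,0,0],0.05],
  [[0,0,0.02],[0,0,0],0.05],
  [[0,0,0.02],[0,0,0],0.05],
  [[0,0,0.012],[0,0,0],0.05],
  [[0,0,0.011],[0,0,0],0.05],
  [[0,0,0],[0,0,0],0.05],
  [[0,0,0],[0,0,0],0.05],
])

```text
t: 3.72
eef_pos: [561.4, 20.5, 58.8]
tool_rot: [[-0.896, 0.444, 0.001], [0.444, 0.896, 0.0], [-0.001, 0.0, -1.0]]
ft_force: [-0.4, 0.5, 0.2]
width: 49.9
```

```bash
python3 -c "
from h import *
togo(561.3,19.6,57,63.5)"
```

```text
t 3.73 pos [561.4  20.5  58.8] yaw 63.7 tool shift mm [-0.4 -0.9  1.8] rotvec [0.    0.001 0.003] w 49.9 F [-0.4  0.5  0.2] M [ 0.02 -0.01 -0.  ] j [-0.07  0.6  -0.02  1.88  0.01  0.66  1.02]
```

>>> arm_command([
  [[-0.0004,-0.0009,0.001],[0,0,0],0.03],
  [[0,0,0],[0,0,0],0.01],
  [[0,0,0],[0,0,0],0.01],
  [[0,0,0],[0,0,0],0.01],
  [[0,0,0],[0,0,0],0.01],
])

```text
t: 4.35
eef_pos: [562.1, 21.2, 58.0]
tool_rot: [[-0.897, 0.443, 0.003], [0.443, 0.897, 0.002], [-0.002, 0.003, -1.0]]
ft_force: [1.5, 5.5, 2.7]
width: 11.5
```

```bash
python3 -c "
from h import *
togo(561.3,19.6,57,63.5)"
```

```text
t 4.35 pos [562.1  21.2  58. ] yaw 63.7 tool shift mm [ 0.  -1.8  1. ] rotvec [0.003 0.002 0.004] w 11.5 F [1.5 5.5 2.7] M [ 0.96 -0.34  0.08] j [-0.07  0.6  -0.02  1.88  0.01  0.65  1.02]
```

>>> arm_command([
  [[0,0.001,0],[0,0,0.12],0.01],
  [[0,0,0],[0,0,0.15],0.01],
  [[0,0,0],[0,0,0.15],0.01],
  [[0,0,0],[0,0,0.15],0.01],
  [[0,0,0],[0,0,0.15],0.01],
  [[0,0,0],[0,0,0.15],0.01],
])

```text
t: 5.1
eef_pos: [562.7, 21.8, 58.0]
tool_rot: [[-0.235, 0.972, 0.003], [0.972, 0.235, 0.001], [0.001, 0.003, -1.0]]
ft_force: [2.3, 4.9, 1.6]
width: 12.0
```

```bash
python3 -c "
from h import *
togo(562,21,58,-26.5)"
```

```text
t 5.1 pos [562.7  21.8  58. ] yaw 13.6 tool shift mm [-0.6 -0.9 -0. ] rotvec [ 0.003 -0.002  0.7  ] w 12.0 F [2.3 4.9 1.6] M [ 0.84 -0.34  0.04] j [-0.23  0.62  0.24  1.88 -0.23  0.66  0.38]
```

Turning well with low force, so I continue to off.

>>> arm_command([
  [[0,0,0],[0,0,0.14],0.01],
  [[0,0,0],[0,0,0.14],0.01],
  [[0,0,0],[0,0,0.14],0.01],
  [[0,0,0],[0,0,0.14],0.01],
  [[0,0,0],[0,0,0.1],0.01],
  [[0,0,0],[0,0,0],0.01],
  [[0,0,0],[0,0,0],0.01],
])

```text
t: 5.98
eef_pos: [563.4, 21.8, 58.0]
tool_rot: [[0.406, 0.914, 0.004], [0.914, -0.406, 0.001], [0.003, 0.003, -1.0]]
ft_force: [5.1, 5.5, 1.0]
width: 11.8
```

```bash
python3 -c "
from h import *
togo(562,21,58,-26.5)"
```

```text
t 5.97 pos [563.4  21.8  58. ] yaw -23.9 tool shift mm [-1.4 -1.   0. ] rotvec [ 0.003 -0.003  0.045] w 11.8 F [5.1 5.5 1. ] M [ 0.97 -0.82 -0.08] j [-0.35  0.65  0.43  1.88 -0.41  0.69 -0.1 ]
```

>>> arm_command([
  [[0,0,0],[0,0,0.03],0.01],
  [[0,0,0],[0,0,0],0.04],
  [[0,0,0],[0,0,0],0.06],
  [[0,0,-0.01],[0,0,0],0.06],
  [[0,0,-0.02],[0,0,0],0.06],
  [[0,0,-0.03],[0,0,0],0.085],
  [[0,0,-0.04],[0,0,0],0.085],
  [[0,0,-0.04],[0,0,0],0.085],
])

```text
t: 6.98
eef_pos: [561.0, 20.0, 199.1]
tool_rot: [[0.434, 0.901, -0.0], [0.901, -0.434, -0.0], [-0.0, -0.0, -1.0]]
ft_force: [0.5, -0.3, -0.8]
width: 84.8
```

```bash
python3 -c "
from h import *
togo(467.5,267.8,190,74)"
```

```text
t 6.97 pos [561.   20.  199.1] yaw -25.8 tool shift mm [ 182.6 -191.9    9. ] rotvec [-0.     0.    -1.741] w 84.8 F [ 0.5 -0.3 -0.8] M [ 0.01 -0.07 -0.05] j [-0.44  0.48  0.55  1.73 -0.29  1.01 -0.23]
```

>>> arm_command([
  [[0.0304,-0.032,0.0015],[0,0,0],0.085],
  [[0.0304,-0.032,0.0015],[0,0,0],0.085],
  [[0.0304,-0.032,0.0015],[0,0,0],0.085],
  [[0.0304,-0.032,0.0015],[0,0,0],0.085],
  [[0.0304,-0.032,0.0015],[0,0,0],0.085],
  [[0.0304,-0.032,0.0015],[0,0,0],0.085],
  [[0,0,0],[0,0,-0.15],0.085],
  [[0,0,0],[0,0,-0.15],0.085],
  [[0,0,0],[0,0,-0.15],0.085],
  [[0,0,0],[0,0,-0.15],0.085],
])

```text
t: 8.22
eef_pos: [467.6, 267.6, 188.9]
tool_rot: [[-0.155, 0.988, 0.0], [0.988, 0.155, -0.0], [-0.0, 0.0, -1.0]]
ft_force: [0.3, -1.6, -0.5]
width: 85.0
```

>>> arm_command([
  [[0,0,0],[0,0,-0.15],0.085],
  [[0,0,0],[0,0,-0.15],0.085],
  [[0,0,0],[0,0,-0.15],0.085],
  [[0,0,0],[0,0,-0.15],0.085],
  [[0,0,0],[0,0,-0.15],0.085],
  [[0,0,0],[0,0,-0.15],0.085],
  [[0,0,0],[0,0,-0.15],0.085],
  [[0,0,0],[0,0,-0.09],0.085],
  [[0,0,0],[0,0,0],0.085],
])

```text
t: 9.35
eef_pos: [467.8, 267.4, 188.8]
tool_rot: [[-0.961, 0.278, 0.0], [0.278, 0.961, -0.0], [-0.001, -0.0, -1.0]]
ft_force: [0.6, -0.3, -0.1]
width: 85.0
```

```bash
python3 - <<'E'
from h import *
togo(467.5,267.8,88,74)
T=cap('top');S=cap('side');save(S,'side1.png')
for n,c in(('top',T),('side',S)):
    w=world(c).reshape(-1,3)
    for nm,b,zl,zh in(('bar',(500,620,-40,80),68,90),('tails',(418,520,218,318),95,125)):
        p=w[(w[:,0]>b[0])&(w[:,0]<b[1])&(w[:,1]>b[2])&(w[:,1]<b[3])&(w[:,2]>zl)&(w[:,2]<zh)]
        if len(p)>5: print(n,nm,len(p),[np.round(x,1) for x in cv2.minAreaRect(p[:,:2].astype(np.float32))])
E
```

```text
t 9.35 pos [467.8 267.4 188.8] yaw 73.9 tool shift mm [  0.4   0.3 100.8] rotvec [-0.     0.001 -0.002] w 85.0 F [ 0.6 -0.3 -0.1] M [-0.04 -0.   -0.01] j [-0.61  0.41  0.07  1.79 -0.03  0.94  0.76]
top bar 169 [array([561.8,  19.1]), array([59.8, 13.1]), np.float64(63.7)]
top tails 32 [array([477.2, 262. ]), array([51.8, 14.3]), np.float64(70.3)]
side bar 27 [array([575.8,  42.5]), array([ 6.2, 13.8]), np.float64(15.2)]
side tails 268 [array([468.6, 267. ]), array([58.6, 30.1]), np.float64(74.4)]
```

View pics/side1.png

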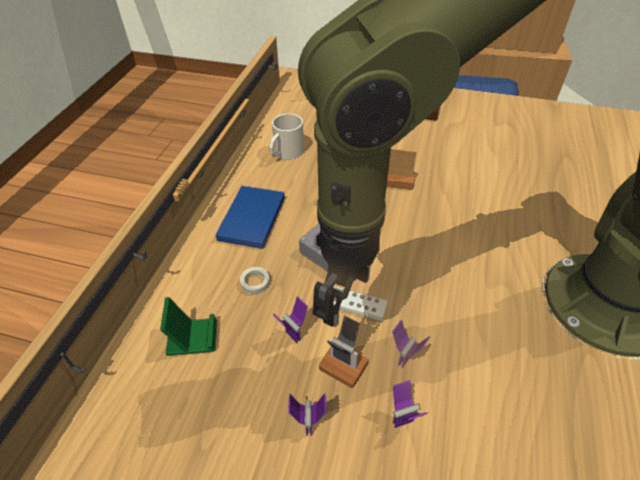

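Picture 4 (side) shows the open fingers at (335,295) over the dark clip at (345,345), bystanders in place. The bar now lies at 63.7°, against 153.5° before, so the handle is off. Next I descend over the tails.

>>> arm_command([
  [[0,0,0.025],[0,0,0],0.085],
  [[0,0,0.025],[0,0,0],0.085],
  [[0,0,0.02],[0,0,0],0.085],
  [[0,0,0.015],[0,0,0],0.085],
  [[0,0,0.01],[0,0,0],0.085],
  [[0,0,0.006],[0,0,0],0.085],
  [[0,0,0],[0,0,0],0.085],
  [[0,0,0],[0,0,0],0.07],
])

```text
t: 10.45
eef_pos: [467.9, 268.2, 87.8]
tool_rot: [[-0.961, 0.276, 0.001], [0.276, 0.961, 0.0], [-0.001, 0.001, -1.0]]
ft_force: [0.3, -0.3, 0.3]
width: 70.6
```

>>> arm_command([
  [[0,0,0],[0,0,0],0.06],
  [[0,0,0],[0,0,0],0.05],
  [[0,0,0],[0,0,0],0.04],
  [[0,0,0],[0,0,0],0.03],
  [[0,0,0],[0,0,0],0.022],
  [[0,0,0],[0,0,0],0.022],
  [[0,0,0],[0,0,0],0.022],
  [[0,0,0],[0,0,0],0.022],
])

```text
t: 11.45
eef_pos: [469.1, 269.0, 89.7]
tool_rot: [[-0.961, 0.276, 0.004], [0.276, 0.961, 0.003], [-0.003, 0.004, -1.0]]
ft_force: [-2.3, -0.0, 16.7]
width: 24.0
```

```bash
python3 - <<'E'
from h import *
togo(467.5,267.8,88,74)
S=cap('side');cv2.imwrite('pics/g.png',cv2.resize(S['img'][230:400,260:440],(720,580))[:,:,::-1])
E
```

```text
t 11.45 pos [469.1 269.   89.7] yaw 74.0 tool shift mm [ 1.2 -1.7  1.7] rotvec [ 0.004  0.003 -0.001] w 24.0 F [-2.3 -0.  16.7] M [-0.07  0.37 -0.09] j [-0.6   0.53  0.06  1.91 -0.05  0.69  0.77]
```

View pics/g.png

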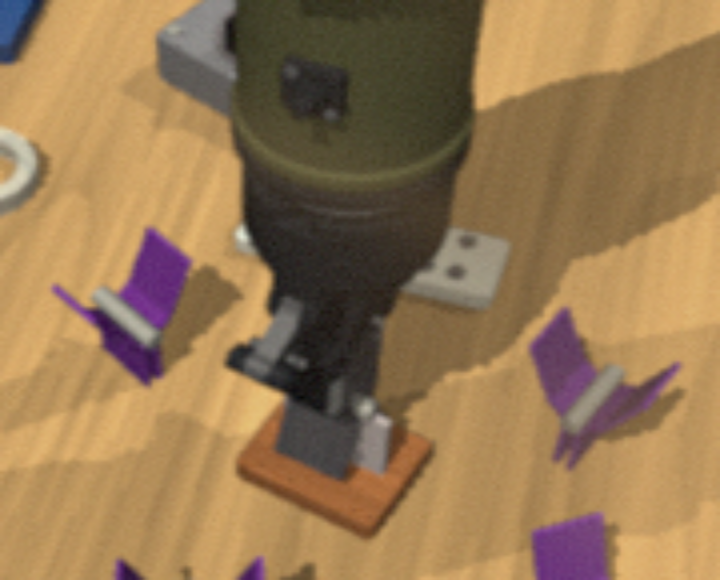

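Picture 5 shows the fingers closed on the tails with the jaws spread round the plate. Width 24.0 mm matches fully squeezed, since the 13 mm bar read 11.5–12. Next I lift.

>>> arm_command([
  [[0,0,-0.004],[0,0,0],0.022],
  [[0,0,-0.008],[0,0,0],0.022],
  [[0,0,-0.015],[0,0,0],0.022],
  [[0,0,-0.02],[0,0,0],0.022],
  [[0,0,-0.02],[0,0,0],0.022],
  [[0,0,-0.02],[0,0,0],0.022],
  [[0,0,-0.018],[0,0,0],0.022],
  [[0,0,0],[0,0,0],0.022],
  [[0,0,0],[0,0,0],0.022],
])

```text
t: 12.62
eef_pos: [467.3, 267.9, 192.0]
tool_rot: [[-0.961, 0.276, -0.001], [0.276, 0.961, -0.0], [0.0, -0.0, -1.0]]
ft_force: [-0.1, -0.2, -0.7]
width: 23.9
```

```bash
python3 - <<'E'
from h import *
togo(465,-253.3,210,93.7)
for n in('side','top'):
    c=cap(n)
    if n=='side': cv2.imwrite('pics/l.png',cv2.resize(c['img'][180:380,240:440],(580,580))[:,:,::-1])
    np.savez('pics/%s_lift.npz'%n,**c)
E
```

```text
t 12.62 pos [467.3 267.9 192. ] yaw 74.0 tool shift mm [-141.7 -501.6  -17.9] rotvec [-0.    -0.    -0.344] w 23.9 F [-0.1 -0.2 -0.7] M [0.01 0.02 0.06] j [-0.61  0.41  0.07  1.79 -0.03  0.95  0.76]
```

View pics/l.png

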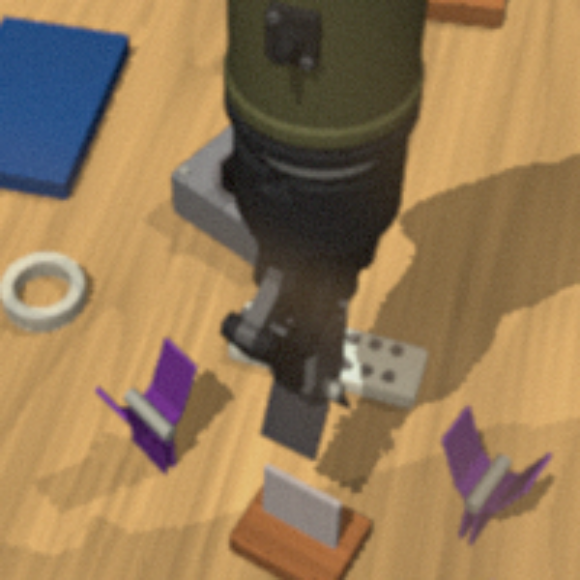

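Picture 6: the clip is held squeezed with its jaws at (295,420), clear of the bare plate at (300,505). Next is the carry to above the card.

>>> arm_command([
  [[-0.005,-0.018,-0.003],[0,0,0],0.022],
  [[-0.0109,-0.0386,-0.003],[0,0,0],0.022],
  [[-0.0109,-0.0386,-0.003],[0,0,0],0.022],
  [[-0.0109,-0.0386,-0.003],[0,0,0],0.022],
  [[-0.0109,-0.0386,-0.003],[0,0,0],0.022],
  [[-0.0109,-0.0386,-0.003],[0,0,0],0.022],
  [[-0.0109,-0.0386,0],[0,0,0],0.022],
  [[-0.0109,-0.0386,0],[0,0,0],0.022],
  [[-0.0109,-0.0386,0],[0,0,0],0.022],
  [[-0.0109,-0.0386,0],[0,0,0],0.022],
])

```text
t: 13.98
eef_pos: [464.6, -114.0, 210.3]
tool_rot: [[-0.961, 0.277, -0.0], [0.277, 0.961, -0.0], [0.0, -0.0, -1.0]]
ft_force: [0.1, 0.3, -0.6]
width: 23.7
```

>>> arm_command([
  [[-0.0109,-0.0386,0],[0,0,0],0.022],
  [[-0.0109,-0.0386,0],[0,0,0],0.022],
  [[-0.0109,-0.0386,0],[0,0,0],0.022],
  [[-0.005,-0.019,0],[0,0,0],0.022],
  [[0,0,0],[0,0,-0.115],0.022],
  [[0,0,0],[0,0,-0.115],0.022],
  [[0,0,0],[0,0,-0.114],0.022],
  [[0,0,0],[0,0,0],0.022],
  [[0,0,0],[0,0,0],0.022],
])

```text
t: 15.1
eef_pos: [464.1, -252.1, 210.3]
tool_rot: [[-0.998, -0.061, -0.0], [-0.061, 0.998, -0.0], [0.0, -0.0, -1.0]]
ft_force: [-1.1, 0.1, -0.4]
width: 23.5
```

```bash
python3 - <<'E'
from h import *
togo(465,-253.3,138,93.8)
L=dict(np.load('pics/side_lift.npz')); w=world(L)[180:380,240:440].reshape(-1,3)
p=w[(np.abs(w[:,0]-467)<40)&(np.abs(w[:,1]-268)<40)&(w[:,2]>100)&(w[:,2]<185)]
print('lift: lowest jaw',np.percentile(p[:,2],[0.5,2,5]).round(1),'n',len(p))
for n in('side','top'):
    c=cap(n); w=world(c).reshape(-1,3)
    m=(np.abs(w[:,0]-465)<60)&(np.abs(w[:,1]+253)<40)
    q=w[m&(w[:,2]>120)&(w[:,2]<190)]; e=w[m&(w[:,2]>93)&(w[:,2]<106)]
    print(n,'clip z',np.percentile(q[:,2],[1,5,50]).round(1) if len(q) else None,len(q))
    low=q[q[:,2]<170]
    for nm,k in(('jaws',low),('edge',e)):
        if len(k)>5: print(n,nm,len(k),[np.round(x,1) for x in cv2.minAreaRect(k[:,:2].astype(np.float32))],k[:,2].min().round(1))
    if n=='side': cv2.imwrite('pics/c.png',cv2.resize(c['img'][60:220,310:490],(720,640))[:600,:,::-1])
E
```

```text
t 15.1 pos [ 464.1 -252.1  210.3] yaw 93.5 tool shift mm [-0.8 -1.3 72.3] rotvec [-0.    -0.    -0.005] w 23.5 F [-1.1  0.1 -0.4] M [ 0.01 -0.02  0.01] j [ 0.35  0.38  0.14  1.79 -0.06  0.98  2.15]
lift: lowest jaw [136.  136.9 138.3] n 526
side clip z [154.3 156.7 171.9] 261
side jaws 112 [array([ 462.7, -236.3]), array([33.6, 12.6]), np.float64(6.6)] 153.5
side edge 126 [array([ 464.7, -253.7]), array([89.6,  9.8]), np.float64(4.3)] 93.0
top clip z [153.5 155.6 171.2] 59
top jaws 28 [array([ 475. , -234.7]), array([10. ,  7.3]), np.float64(3.9)] 153.2
top edge 54 [array([ 465. , -253.5]), array([89.1,  4.5]), np.float64(3.5)] 93.2
```

View pics/c.png

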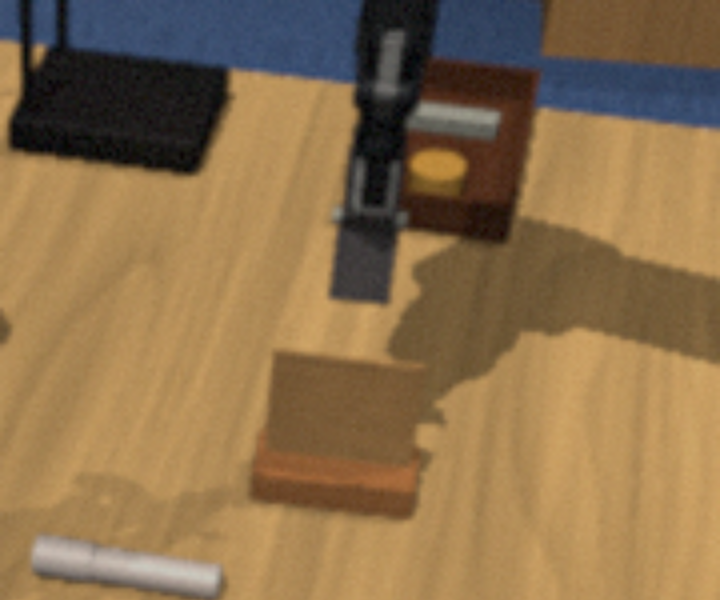

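Picture 7: the clip is square over the card, jaw at (362,260), card edge at (345,355). Jaw tips measure 57 mm below the TCP, so the pin is about 14.5 mm below it. With TCP at 138.5 the edge will be about 24 mm below the pin.

>>> arm_command([
  [[-0.0008,-0.0013,0.01],[0,0,-0.005],0.022],
  [[0,0,0.015],[0,0,0],0.022],
  [[0,0,0.012],[0,0,0],0.022],
  [[0,0,0.01],[0,0,0],0.022],
  [[0,0,0.008],[0,0,0],0.022],
  [[0,0,0.008],[0,0,0],0.022],
  [[0,0,0.006],[0,0,0],0.022],
  [[0,0,0.003],[0,0,0],0.022],
  [[0,0,0],[0,0,0],0.022],
  [[0,0,0],[0,0,0],0.022],
])

```text
t: 16.45
eef_pos: [465.8, -252.9, 138.6]
tool_rot: [[-0.998, -0.069, 0.0], [-0.069, 0.998, -0.0], [-0.0, -0.0, -1.0]]
ft_force: [-0.3, -0.4, -1.4]
width: 24.0
```

```bash
python3 - <<'E'
from h import *
togo(465,-253.3,138.5,93.8)
T0=dict(np.load('pics/top_last.npz'))
for n in('side','top'):
    c=cap(n); W=world(c); w=W.reshape(-1,3)
    m=(np.abs(w[:,0]-465)<60)&(np.abs(w[:,1]+253)<40)
    j=w[m&(w[:,2]>70)&(w[:,2]<100)&(np.abs(w[:,1]+253.3)>8)]
    if len(j): print(n,'jaw pts',len(j),'x',j[:,0].min().round(1),j[:,0].max().round(1),'y',np.percentile(j[:,1],[2,50,98]).round(1),'zmin',j[:,2].min().round(1))
    e=w[m&(w[:,2]>93)&(w[:,2]<106)&(np.abs(w[:,1]+253.3)<8)]
    if len(e): print(n,'edge',len(e),e[:,0].min().round(1),e[:,0].max().round(1),e[:,1].mean().round(1))
    if n=='side': a=cv2.resize(c['img'][60:210,320:470],(400,400),interpolation=2)
    else: a2=cv2.resize(c['img'][220:340,390:510],(400,400),interpolation=2)
    for nm,b in(('bar',(500,620,-40,80)),):
        p=w[(w[:,0]>b[0])&(w[:,0]<b[1])&(w[:,1]>b[2])&(w[:,1]<b[3])&(w[:,2]>68)&(w[:,2]<90)]
        if len(p)>5: print(n,nm,[np.round(x,1) for x in cv2.minAreaRect(p[:,:2].astype(np.float32))])
cv2.imwrite('pics/f.png',np.hstack([a,a2])[:,:,::-1])
E
```

```text
t 16.45 pos [ 465.8 -252.9  138.6] yaw 94.0 tool shift mm [ 0.9 -0.3  0.1] rotvec [-0.     0.     0.003] w 24.0 F [-0.3 -0.4 -1.4] M [-0.01  0.03 -0.03] j [ 0.37  0.46  0.13  1.88 -0.08  0.8   2.17]
side jaw pts 110 x 447.3 481.1 y [-242.9 -236.9 -232.6] zmin 81.4
side edge 82 420.1 509.6 -253.0
side bar [array([561.2,  20.6]), array([60.3, 14.8]), np.float64(63.8)]
top jaw pts 27 x 472.5 481.3 y [-240.6 -236.8 -233.4] zmin 82.5
top edge 62 420.6 509.4 -253.5
top bar [array([561.7,  19.2]), array([59.7, 13.3]), np.float64(63.5)]
```

View pics/f.png

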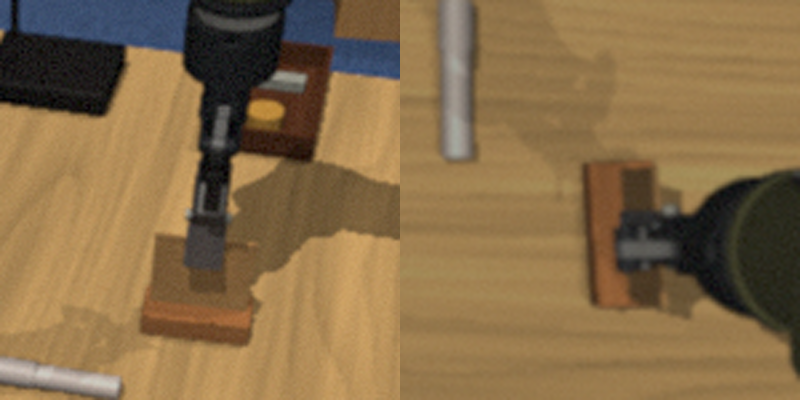

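Picture 8: the clip sits astride the middle of the card edge, jaw at (207,245), edge at (205,238). The visible jaw tip stands 20.9 mm from the card's mid-plane (20.5 expected). The tip is at z = 81.5, so the edge is about 24 mm below the pin. There is no notable wrist force and the handle is at off, so I hand in.

```bash
python3 -c "
from h import *
print(ticket.sign_off()); togo(465,-253.3,138.5,93.8)"
```

```text
the job is handed in; nothing more can be done
None
the job is handed in; nothing more can be done
```

I turned the isolator handle clockwise to off. I then took the dark steel clip by its tails, squeezed it fully open, carried it to the card and handed the job in at about 16.5 s, still holding it there. The hand-in gave no verdict.

**Last checks before handing in:**
- **Handle:** the bar lies at 63.5–63.8°, against 153.5° at the start, so it turned about 90°.
- **Grip:** the fingers read 24.0 mm, which fits fully squeezed tails. The gauge reads 1–1.5 mm low on a known part, as the 13 mm handle bar showed.
- **Height:** the card edge is about 24 mm below the pin. This comes from the measured jaw tip at z = 81.5 mm.
- **Centring:** the jaw is within about 1 mm of the card's middle along the edge. The visible jaw's tip is 20.9 mm from the card's mid-plane, where 20.5 mm was expected. The clip is square to within about 0.5°, going by the tool's angle.
- **Contact:** the wrist force was under 2 N, so there was no sign of touching the card.

No check failed or disagreed. The far jaw was hidden in both views, so its clearance is inferred from symmetry. I judged by eye, not by measurement, that the bystanders had not moved; the mug, book, tape and phone stand were last in view before the lift.

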